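Fit the grating disc on the vegetable cutter

TASK

Take the grating disc (the one with rings of small teeth, not the one with two straight blades) by its knob and fit it on the slanting spindle of the vegetable cutter, turning it by feel until it drops over the drive pin and sits fully home. Then let go, and leave the slicing disc, the bowl and the pastry cutter where they are.

Things in the scene. Friction and masses are not known exactly. Their poses are not given: they have to be found in the camera images.
- grater_grip (a point): Grating disc, loose, 0.2-0.4 kg: steel, 130 mm across, three rings of 2 mm teeth, central black knob, twelve-sided, 42 mm across flats. It lies knob up. Heights above its underside: turned-down rim 0 to 14 mm, plate 14 to 18 mm, knob 18 to 70 mm. This point is in the knob, on the disc's axis, 44 mm above the underside; z runs up the axis.
- grater_foot (a point): Centre of the grating disc's hub foot, level with the underside of the rim; z up the axis. From here a round bore, 21 mm wide and 56 mm deep, goes up into the knob. One straight slot, 10 mm wide and 12.5 mm deep, is cut across the hub's foot along the disc's x axis, so the disc fits two ways, half a turn apart.
- slicer_grip (a point): Slicing disc, a bystander: same size, shape and knob as the grating disc, but with two straight blades in place of the teeth. This point lies on its axis 44 mm above its underside.
- seat (a point): Seat on the white vegetable cutter (fixed, 215 mm deep, 210 wide): middle of the steel pad, 44 mm across, 4 mm above the machine's sloping top face, where the hub's foot rests when home. z is the spindle axis, leaning 32 degrees (0.56 rad) from vertical to the robot's side; y is level, x up the slope. Bore clearance 1.5 mm all round; a disc let go before it is home stays on the spindle.
- drive_pin (a point): Centre of the 6 mm round drive pin, 38 mm long, that goes square through the spindle 8 mm above the seat; axes as the seat's. Which way the pin points varies and is not given. The hub's foot rides on it 11 mm short of home until the slot finds it (2 mm play each side); up to half a turn may be needed. A gearbox holds the spindle: it turns only above about 0.5 N m.
- spindle_tip (a point): Tip of the steel spindle, 18 mm in diameter, 46 mm from the seat along its z; the last 7 mm are coned to 9 mm. Axes as the seat's.
- bowl: Glass bowl, 170 mm across, 75 mm high, a bystander; origin at the centre of its underside.
- cutter_mid (a point): Round pastry cutter, a steel ring 84 mm across and 45 mm high, a bystander; this point is its centre, half-way up.

How it is judged:
By the outcome, as a careful person would: the job done as asked, in the order asked, and still so for the second after the job is handed in, with the robot touching nothing.
It also fails if it takes over 72 s, if anything falls off the work surface, if the arm or the gripper's body presses on something with over 40 N, if the wrist force passes 120 N, or if a joint passes its speed limit or range.

ROBOT

A 6-joint arm with a two-finger parallel gripper is mounted at the origin on the work surface. World frame = base frame: x ahead of the robot, y to its left, z up, the work surface at z = 0. Lengths are in mm, angles in rad, forces in N, time in s.
With the tool pointing down it reaches from about 300 to 775 mm from the base axis. Payload 14.6 kg.
Tool frame: the origin (TCP) lies midway between the tips of the shut fingers; the grasp point (between the pads) lies ctrl.tcp_to_grasp behind it (ctrl.tcp_to_grasp is the distance from the TCP to the grasp point, in mm); z points along the fingers, y is the direction in which the jaws open and shut (so a half turn about z gives the same grasp; the last joint's range is limited). The gripper opens to 85 mm and grips with 20 to 120 N. Pads are 22 mm wide; open, the fingers measure 114 mm over their backs; the gripper's body (76 mm by 85 mm) begins 54 mm behind the grasp point. The pads swing forward as they close: fully open they stand 13 mm farther back than shut.
Start: joints at [1.174, 0.3, 1.521, -0, 1.321, -0.067], TCP at [178.117, 520.35, 231.281] pointing down, gripper open.
Joint ranges: [-3.03, 3.03], [-0.79, 2.21], [0.23, 2.52], [-1.04, 4.18], [0, 3.07], [-2.55, 2.55]. Speed limits (rad/s): [2.22, 2.22, 2.57, 3.14, 3.14, 3.14].

INTERFACE

Orientations are given as a rotation vector (axis times angle).
In Python, from station import ctrl gives the robot as it stands.
- The arm moves only by the shell command python3 -m crank 'ROWS' [FORCE]. ROWS is JSON, a list of rows, each a list of 3 entries, a list of its own where there are three numbers: the finger opening in m, from 0 to 0.0854, then the shift along the world's x, y, z in m, then the turn about the world's z in rad. A call has exactly 10 rows; each row is the pose to reach, as a shift and turn from the pose commanded when the call began; what a row does not reach only later rows make up. A row lasts 1/10 s, in which the tool goes at most 50 mm and 8.59 degrees, less where a joint would pass 70% of its speed; a pose out of reach is approached as far as the arm can. A call with a gripper value outside its range is refused whole. The fingers move at their own pace and stop on an object; FORCE is the grip in N (left out, the last holds). Time passes only in rows, so rows that repeat a pose let the fingers close, or fill a call up. It gives the time, the measured TCP pose, the force and the opening at its end, in the units of the state.
- ctrl.read_state(): the state, without advancing time (a new reading comes with each control period).
- ctrl.snapshot(name): name is "scene" or "top" or "wrist"; returns a dict with "color" (400x640x3 uint8, red, green, blue), "vertical_fov" (degrees; the focal length in pixels is half the picture's height over the tangent of half this angle, whatever the lens; pixels are square), "cx", "cy" (the principal point, pixels), "rvec" (rotation vector, rad) and "tvec" (3), from world to camera coordinates, as OpenCV has them. Camera axes: x right, y down, z forward; pixel columns grow to the right and rows downward; lengths in mm; the calibration is good to about 2 mm. A picture is of the moment at which its call begins. There is no depth.
- ctrl.close_job(): hands the job in, once; it reports no verdict.
The state is a dict: "clock": time; "joint_positions": joint angles; "joint_velocities": joint speeds; "joint_efforts": joint torques, N m; "tcp_pos": TCP position; "ee_rot": TCP orientation; "force": force on the tool from outside, world axes, zero at the start; "torque": the same for the moment, N m; "finger_gap": opening from 0.0 (shut) to 1.0 (fully open).
Only numpy, scipy, OpenCV 4.12 (cv2) and the standard library are available. Lean on these libraries where they do the work, as an engineer would, in place of code of your own. Each camera call takes 0.05 s, during which the arm holds its last target.

## Working session

There is one attempt and no reset: what is moved stays moved. The work goes in short steps, Python scripts to look and compute and a shell command to move; the robot and the scene stay as the last step left them, time stands still between calls to the robot, and variables do not carry over. Pictures are saved under pics/ and viewed, and the job is handed in when it is done.

```bash
ls; mkdir -p pics
cat > h.py <<'E'
import numpy as np, cv2
from station import ctrl
def cam(s):
    f=200/np.tan(np.radians(s["vertical_fov"])/2)
    R=cv2.Rodrigues(np.array(s["rvec"],float))[0]; t=np.array(s["tvec"],float).ravel()
    K=np.array([[f,0,s["cx"]],[0,f,s["cy"]],[0,0,1]]); return K,R,t
def ray(s,u,v):
    K,R,t=cam(s); d=R.T@np.linalg.inv(K)@np.array([u,v,1.]); return -R.T@t, d/np.linalg.norm(d)
def onz(s,u,v,z):
    o,d=ray(s,u,v); return o+d*(z-o[2])/d[2]
def proj(s,p):
    K,R,t=cam(s); q=K@(R@np.array(p,float)+t); return q[:2]/q[2]
def tri(obs):
    A=np.zeros((3,3));b=np.zeros(3)
    for s,u,v in obs:
        o,d=ray(s,u,v);P=np.eye(3)-np.outer(d,d);A+=P;b+=P@o
    x=np.linalg.solve(A,b); return x,[proj(s,x)-[u,v] for s,u,v in obs]
def snap(n,fn):
    import pickle
    s=ctrl.snapshot(n); cv2.imwrite(f"pics/{fn}.png",cv2.cvtColor(s["color"],cv2.COLOR_RGB2BGR)); pickle.dump(s,open(f"pics/{fn}.pkl","wb")); return s
def load(fn):
    import pickle; return pickle.load(open(f"pics/{fn}.pkl","rb"))
E
python3 - <<'E'
from h import *
for n in ["scene","top","wrist"]:
    s=snap(n,n+"0"); print(n,cam(s),s["cx"],s["cy"])
print(ctrl.read_state(),ctrl.tcp_to_grasp)
E
```

```text
pics
scene (array([[411.51081974,   0.        , 316.06605957],
       [  0.        , 411.51081974, 197.00318625],
       [  0.        ,   0.        ,   1.        ]]), array([[ 0.33355864,  0.94264029, -0.01295839],
       [ 0.7334182 , -0.26811151, -0.62467109],
       [-0.59231443,  0.19886052, -0.78078045]]), array([-151.45761552, -386.58082193, 1582.23531598])) 316.0660595653593 197.0031862508566
top (array([[475.65782452,   0.        , 320.80050284],
       [  0.        , 475.65782452, 203.93259884],
       [  0.        ,   0.        ,   1.        ]]), array([[-2.82871448e-02, -9.99596001e-01, -2.77000130e-03],
       [-9.95183559e-01,  2.84222606e-02, -9.38182218e-02],
       [ 9.38590490e-02,  1.02810127e-04, -9.95585490e-01]]), array([ -12.57592852,  608.22896571, 1345.24780208])) 320.8005028363159 203.93259883581757
wrist (array([[351.29364542,   0.        , 319.68839313],
       [  0.        , 351.29364542, 200.78272096],
       [  0.        ,   0.        ,   1.        ]]), array([[ 0.32289349,  0.94643318, -0.00201002],
       [ 0.89541057, -0.30479687,  0.32455937],
       [ 0.30656111, -0.1065979 , -0.94586319]]), array([-549.87323221,  -44.2604445 ,  382.32623211])) 319.6883931313839 200.78272096188255
{'clock': 0.15, 'joint_positions': array([ 1.17435303e+00,  3.00334456e-01,  1.52143487e+00, -1.54584613e-05,
        1.32069518e+00, -6.66301615e-02]), 'joint_velocities': array([-0.00110227, -0.00086021, -0.00188635,  0.00103195,  0.00086458,
        0.00025755]), 'joint_efforts': array([ 1.37154348e-03, -5.43659663e+01, -3.61886394e+01, -5.27458303e-05,
        3.08723676e-03,  6.05800960e-05]), 'tcp_pos': array([178.08029043, 520.18641075, 230.85812628]), 'ee_rot': array([-5.15687944e-01, -3.09879059e+00,  1.33828917e-03]), 'force': array([-0.23119093,  0.15441208, -0.52094745]), 'torque': array([ 0.01329861,  0.01874898, -0.03654102]), 'finger_gap': 1.00210699502831} 18.700000000000003
```

View pics/scene0.png

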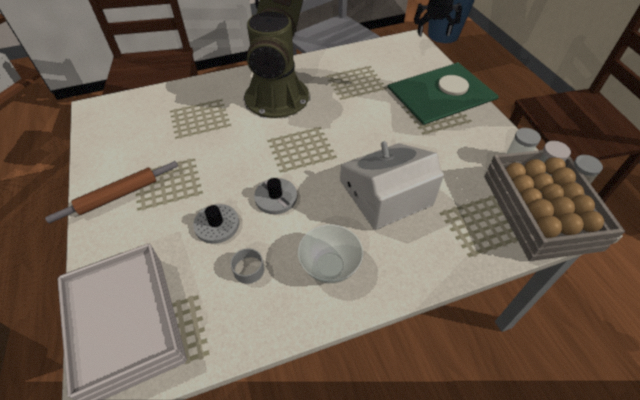

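View pics/top0.png

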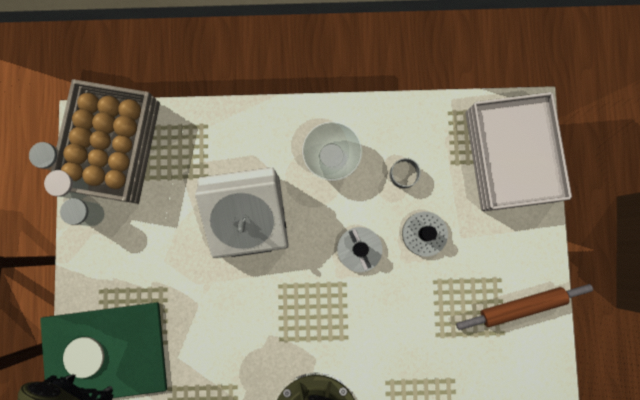

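View pics/wrist0.png

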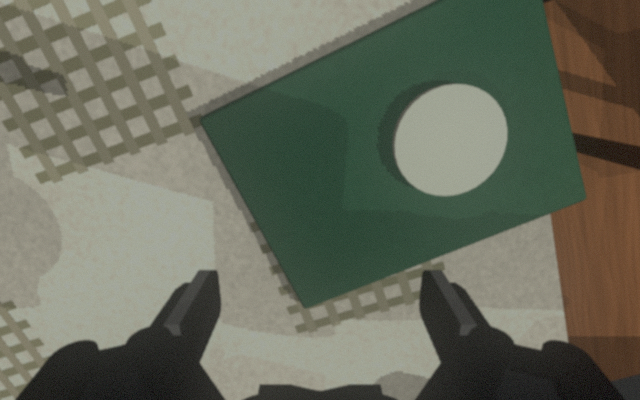

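```bash
python3 -m crank --help 2>&1 | head -30
```

```text
invalid input: not JSON, or not a number
```

Run:
```python
import cv2
t=cv2.imread("pics/top0.png"); s=cv2.imread("pics/scene0.png")
cv2.imwrite("pics/c1.png",cv2.resize(t[155:275,180:300],None,fx=5,fy=5,interpolation=cv2.INTER_CUBIC))
cv2.imwrite("pics/c2.png",cv2.resize(t[190:280,330:460],None,fx=6,fy=6,interpolation=cv2.INTER_CUBIC))
cv2.imwrite("pics/c3.png",cv2.resize(s[130:230,335:450],None,fx=6,fy=6,interpolation=cv2.INTER_CUBIC))
```

```text
(no output)
```

View pics/c1.png

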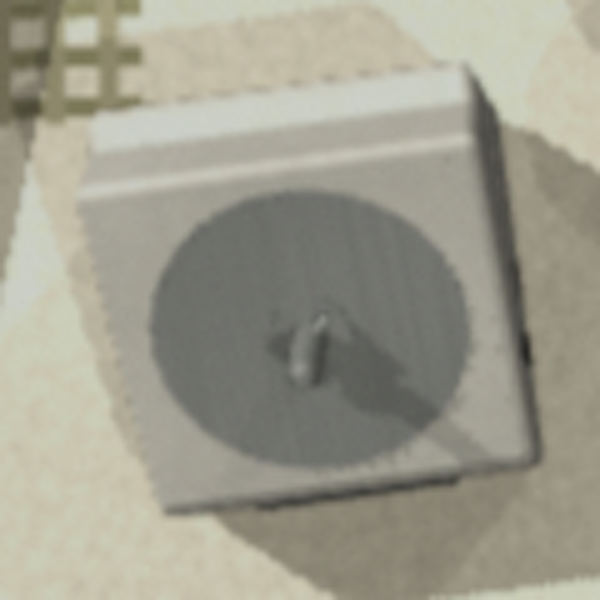

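View pics/c2.png

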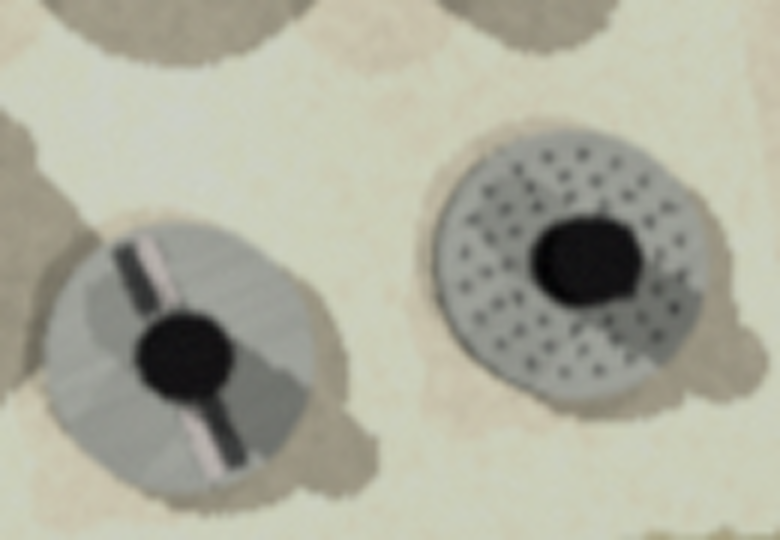

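View pics/c3.png

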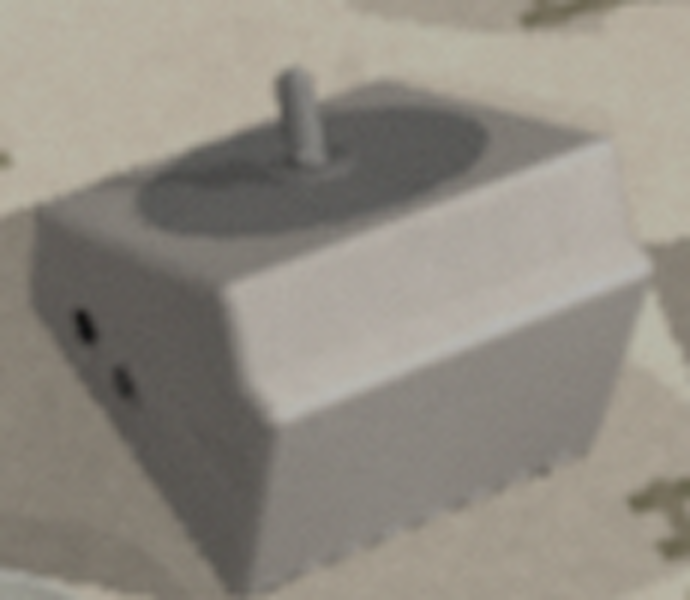

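Run:
```python
from h import *
t=load("top0"); s=load("scene0")
c1=lambda u,v:(180+(u+.5)/5-.5,155+(v+.5)/5-.5)
c2=lambda u,v:(330+(u+.5)/6-.5,190+(v+.5)/6-.5)
c3=lambda u,v:(335+(u+.5)/6-.5,130+(v+.5)/6-.5)
for n,a,b in [("tip",(305,380),(292,71)),("base",(322,312),(313,165)),("crestR",(85,192),(605,140)),("crestL",(470,140),(228,288)),("lowL",(537,460),(38,207))]:
    x,r=tri([(t,*c1(*a)),(s,*c3(*b))]); print(n,x.round(1),np.round(r,1).tolist())
# dark ellipse on slope: centre
print("plate z18 grater",onz(t,*c2(572,264),18), "knob top-ish",onz(t,*c2(592,262),70))
print("slicer",onz(t,*c2(180,357),18))
img=s["color"].astype(int)
for nm,S in (("top",t),("scene",s)):
    m=(S["color"].max(2)<45).astype(np.uint8)
    n,l,st,ce=cv2.connectedComponentsWithStats(m)
    for i in range(1,n):
        if 40<st[i][4]<900: print(nm,st[i],ce[i].round(1),[onz(S,*ce[i],44).round(1)])
```

```text
tip [530.7 176.9 179.8] [[0.1, 0.0], [0.1, -0.0]]
base [567.5 172.8 153.4] [[-0.2, -0.1], [-0.2, 0.0]]
crestR [629.2 285.8 189.2] [[0.3, 0.2], [0.4, -0.0]]
crestL [650.8  89.1 187.7] [[0.2, 0.1], [0.2, -0.0]]
lowL [487.7  67.5  83.7] [[-0.4, -0.1], [-0.4, 0.0]]
plate z18 grater [ 513.93667248 -328.38459158   18.        ] knob top-ish [ 513.26888783 -326.43957395   70.        ]
slicer [ 474.68397095 -137.96431372   18.        ]
top [419 227  18  14 203] [427.3 233.3] [array([ 514. , -329.5,   44. ])]
top [353 243  16  15 168] [360.5 249.4] [array([ 473.8, -138.4,   44. ])]
top [  0 257  55  18 500] [ 25.  261.4] [array([466.8, 811. ,  44. ])]
top [158 304   9  85 105] [161.8 346.1] [array([222. , 423.3,  44. ])]
top [  0 344  43  26 505] [ 20.2 355.9] [array([206.2, 816.5,  44. ])]
top [300 383  41  17 342] [317.2 394.1] [array([80.9, -5.1, 44. ])]
scene [360  14  45  16 368] [383.6  21.4] [array([-289.9,  583.4,   44. ])]
scene [484  20  47  45 496] [506.1  41.5] [array([ 39.9, 990.2,  44. ])]
scene [ 50  80  75  20 612] [82.8 89.6] [array([-239.7, -688. ,   44. ])]
scene [287  87   8  21  82] [289.2  99.1] [array([87.4, 26.4, 44. ])]
scene [599 150  41  52 710] [619.2 172.4] [array([779.7, 869.1,  44. ])]
scene [266 179  16  20 239] [274.  188.2] [array([ 476.9, -141.5,   44. ])]
scene [205 206  18  21 272] [213.4 215.9] [array([ 516.5, -332.7,   44. ])]
scene [  0 336   6  28  73] [  1.9 349.1] [array([ 726.2, -862.2,   44. ])]
```

Run:
```python
from h import *
from scipy.spatial.transform import Rotation as Ro
w=load("wrist0"); K,R,t=cam(w); st=ctrl.read_state()
Rt=Ro.from_rotvec(st["ee_rot"]).as_matrix(); p=st["tcp_pos"]
C=-R.T@t; off=Rt.T@(C-p); Rc=R@Rt; print("cam off tool",off.round(1)); 
np.savez("wc.npz",off=off,Rc=Rc)
for turn in (0.45,):
    Rn=Ro.from_euler("z",turn).as_matrix()@Rt
    fwd=(Rc@Rn.T)[2]; 
    for D in (250,300):
        C=np.array([555,180,141])+np.array([0,0,15])-D*fwd
        tcp=C-Rn@off; print(D,tcp.round(1),"shift",(tcp-p).round(1),fwd.round(2))
```

```text
cam off tool [  82.8    0.6 -144. ]
250 [556.7 179.9 248.4] shift [ 378.6 -340.3   17.6] [ 0.32  0.04 -0.95]
300 [540.6 178.  295.7] shift [ 362.5 -342.2   64.9] [ 0.32  0.04 -0.95]
```

```bash
python3 -m crank '[[0.0854,[0.03,-0.03,0.03],0.1],[0.0854,[0.06,-0.06,0.05],0.2],[0.0854,[0.1,-0.095,0.065],0.3],[0.0854,[0.135,-0.125,0.065],0.4],[0.0854,[0.17,-0.16,0.065],0.45],[0.0854,[0.2,-0.19,0.065],0.45],[0.0854,[0.24,-0.23,0.065],0.45],[0.0854,[0.28,-0.265,0.065],0.45],[0.0854,[0.32,-0.305,0.065],0.45],[0.0854,[0.36,-0.34,0.065],0.45]]' 20
python3 - <<'E'
from h import *
s=snap("wrist","w1"); print(ctrl.read_state())
cv2.imwrite("pics/w1c.png",cv2.resize(cv2.imread("pics/w1.png"),(800,500)))
E
```

```text
clock: 1.15
tcp_pos: [524.8, 191.5, 296.2]
ee_rot: [0.189, -3.136, 0.0]
force: [0.3, 0.2, 0.8]
finger_gap: 1.002
{'clock': 1.2, 'joint_positions': array([ 0.27530493,  0.2845964 ,  1.3924255 , -0.00162374,  1.46498504,
       -1.41152623]), 'joint_velocities': array([ 0.08933041, -0.03770459,  0.07009668,  0.00534172, -0.01559125,
        0.14180675]), 'joint_efforts': array([ 19.04578149, -62.55043745, -35.27449965,   1.6586614 ,
         0.58408638,   0.92457941]), 'tcp_pos': array([528.72571387, 186.97477151, 295.42085529]), 'ee_rot': array([ 1.82430963e-01, -3.13623368e+00,  2.61684719e-03]), 'force': array([ 3.02282728, -4.03828816, -0.69737127]), 'torque': array([-0.08194392, -0.12051871, -0.05309705]), 'finger_gap': 0.9997301293339396}
```

View pics/w1.png

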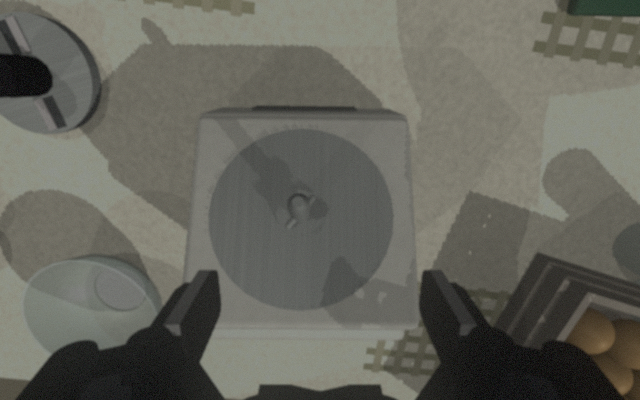

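Run:
```python
from h import *
s=snap("wrist","w2"); s=snap("wrist","w3"); print(ctrl.read_state()["tcp_pos"],ctrl.read_state()["ee_rot"])
im=cv2.imread("pics/w3.png")
cv2.imwrite("pics/w3c.png",cv2.resize(im[165:255,260:350],None,fx=6,fy=6,interpolation=cv2.INTER_CUBIC))
```

```text
[524.96693057 191.27435928 295.34840541] [ 1.82732531e-01 -3.13485441e+00  7.22309683e-04]
```

View pics/w3c.png

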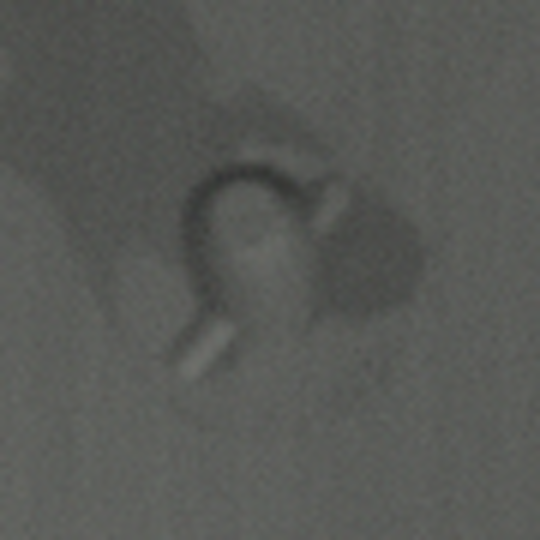

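View pics/w3.png

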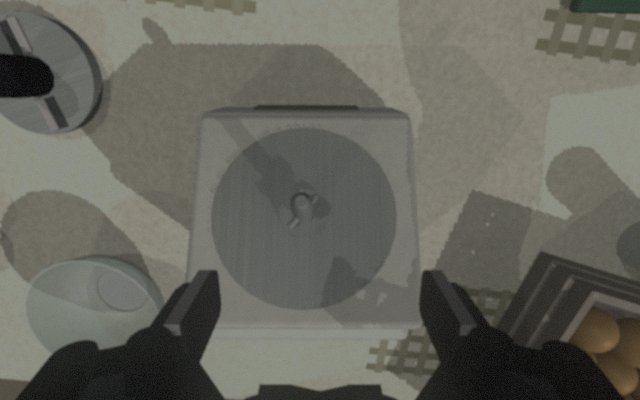

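Run:
```python
from h import *
t=load("top0"); s=load("scene0"); w=load("w3")
c1=lambda u,v:(180+(u+.5)/5-.5,155+(v+.5)/5-.5)
c3=lambda u,v:(335+(u+.5)/6-.5,130+(v+.5)/6-.5)
cw=lambda u,v:(260+(u+.5)/6-.5,165+(v+.5)/6-.5)
tw=cw(248,205)
x,r=tri([(t,*c1(305,380)),(s,*c3(292,71)),(w,*tw)]);print("tip",x.round(1),np.round(r,1).tolist())
x2,r=tri([(t,*c1(305,380)),(w,*tw)]);print("tip tw",x2.round(1),np.round(r,1).tolist())
x3,r=tri([(s,*c3(292,71)),(w,*tw)]);print("tip sw",x3.round(1),np.round(r,1).tolist())
# machine edges in wrist: front low edge corners, yaw
for yaw in (0.10,0.12,0.14):
    c,sn=np.cos(.5585),np.sin(.5585); xh=np.array([np.cos(yaw),np.sin(yaw),0])
    n=-sn*xh+c*np.array([0,0,1]); xs=c*xh+sn*np.array([0,0,1]); ys=np.cross(n,xs)
    seat=x-46*n
    # drawn-face point check: circle center via wrist on plane seat-4n
    def onpl(S,u,v,h):
        o,d=ray(S,u,v); P=seat+h*n; return o+d*((P-o)@n)/(d@n)
    print("yaw",yaw,"seat",seat.round(1))
    q=onpl(w,304,219,-4)-seat; print(" dark circ centre rel seat (x,y)",(q@xs).round(1),(q@ys).round(1))
    q=[onpl(w,*cw(190,362),8)-seat,onpl(w,*cw(335,205),8)-seat]
    e=np.array([[a@xs,a@ys] for a in q]);print(" pin ends",e.round(1).tolist(),"len",np.linalg.norm(e[1]-e[0]).round(1),"ang",np.degrees(np.arctan2(*(e[0]-e[1])[::-1])).round(1))
    for S,nm,f,pts in((t,"top",c1,[(150,330),(470,335),(308,190),(308,467)]),(w,"w",lambda u,v:(u,v),[(210,219),(397,219),(304,128),(304,310)])):
        e=np.array([onpl(S,*f(*a),-4)-seat for a in pts]);print("  ",nm,(e@xs).round(1),(e@ys).round(1))
    for nm,(a,b),S,f in (("crest top",((85,192),(470,140)),t,c1),("low w",((202,112),(410,112)),w,lambda u,v:(u,v)),("top low",((165,510),(537,462)),t,c1)):
        A,B=onpl(S,*f(*a),-4),onpl(S,*f(*b),-4); d=A-B; print("  ",nm,"dyaw",np.degrees(np.arctan2(d@xs,d@ys)).round(2),np.linalg.norm(d).round(0))
```

```text
tip [531.6 176.  181.4] [[0.3, -0.3], [-0.0, -0.1], [1.0, -0.7]]
tip tw [530.3 175.6 187.2] [[0.1, 0.0], [0.2, 0.2]]
tip sw [532.2 175.5 181.6] [[-0.1, 0.0], [0.2, 0.2]]
yaw 0.1 seat [555.8 178.5 142.4]
 dark circ centre rel seat (x,y) 7.5 -0.0
 pin ends [[15.0, -10.5], [-8.7, 10.1]] len 31.4 ang -40.9
   top [ 13.5 -13.9  81.9 -81.9] [ 84.7 -80.8 -11.8  18.7]
   w [  8.8   6.1 -81.7  86.5] [-85.2  84.5  -2.3   2. ]
   crest top dyaw -0.42 198.0
   low w dyaw 178.95 203.0
   top low dyaw 0.03 205.0
yaw 0.12 seat [555.8 178.9 142.4]
 dark circ centre rel seat (x,y) 7.5 -0.7
 pin ends [[14.8, -11.1], [-8.5, 9.9]] len 31.4 ang -42.0
   top [ 15.3 -15.7  81.6 -81.5] [ 83.7 -81.  -13.7  19.5]
   w [  7.2   7.7 -81.7  86.6] [-86.1  83.7  -1.4  -0. ]
   crest top dyaw 0.81 198.0
   low w dyaw -179.77 203.0
   top low dyaw 1.37 205.0
yaw 0.14 seat [555.7 179.4 142.4]
 dark circ centre rel seat (x,y) 7.4 -1.3
 pin ends [[14.6, -11.8], [-8.4, 9.6]] len 31.4 ang -43.0
   top [ 17.2 -17.6  81.3 -81. ] [ 82.7 -81.2 -15.6  20.3]
   w [  5.6   9.3 -81.7  86.5] [-87.1  82.8  -0.5  -2. ]
   crest top dyaw 2.04 198.0
   low w dyaw -178.48 203.0
   top low dyaw 2.71 204.0
```

```bash
python3 -m crank '[[0.0854,[0,-0.04,0],0],[0.0854,[0,-0.09,0],-0.1],[0.0854,[0,-0.14,0],-0.2],[0.0854,[0,-0.19,0],-0.3],[0.0854,[0,-0.24,0],-0.3],[0.0854,[-0.005,-0.29,0],-0.3],[0.0854,[-0.005,-0.34,0],-0.3],[0.0854,[-0.01,-0.39,-0.01],-0.3],[0.0854,[-0.01,-0.44,-0.03],-0.3],[0.0854,[-0.01,-0.49,-0.06],-0.3]]' 20
python3 - <<'E'
from h import *
s=snap("wrist","w4");s=snap("wrist","w4"); print(ctrl.read_state())
E
```

```text
clock: 2.3
tcp_pos: [513.8, -286.1, 243.6]
ee_rot: [0.281, 3.127, -0.001]
force: [1.5, 0.5, -0.2]
finger_gap: 1.002
{'clock': 2.4, 'joint_positions': array([-5.73688473e-01,  3.81203584e-01,  1.39465271e+00, -4.56431573e-04,
        1.37151971e+00, -1.96140127e+00]), 'joint_velocities': array([ 0.07816188, -0.0678283 , -0.00072901,  0.01526362,  0.04606683,
        0.06376968]), 'joint_efforts': array([ -3.42234537, -60.24939537, -39.19964433,  -0.19953037,
        -0.69101555,  -1.01517286]), 'tcp_pos': array([ 512.15578888, -287.50129714,  238.98832024]), 'ee_rot': array([-0.28655477, -3.12314077, -0.00358393]), 'force': array([ 0.51460212,  1.12815437, -0.25241321]), 'torque': array([0.0431884 , 0.00952729, 0.01008919]), 'finger_gap': 1.002799130845745}
```

View pics/w4.png

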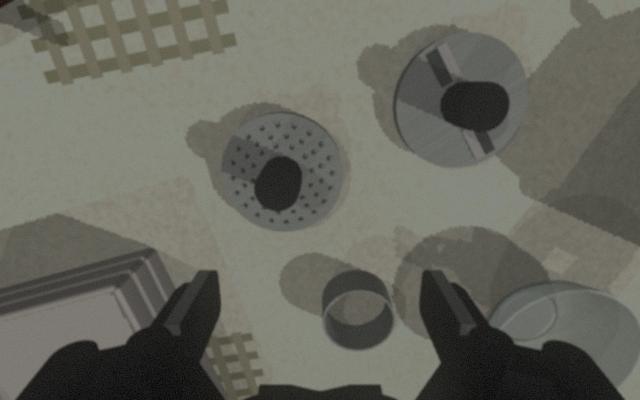

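Run:
```python
from h import *
w=load("w4")
m=(w["color"].max(2)<45).astype(np.uint8); m[:, :200]=0; m[260:]=0; m[:,360:]=0
n,l,st,ce=cv2.connectedComponentsWithStats(m)
for i in range(1,n):
    if st[i][4]>200: print(st[i],ce[i],onz(w,*ce[i],44))
print(onz(w,282,170.5,18), proj(w,[514.5,-329,70]),proj(w,[514.5,-329,18]))
im=cv2.imread("pics/w4.png")
a=np.clip(im[100:240,210:350].astype(int)*2,0,255).astype(np.uint8)
cv2.imwrite("pics/w4c.png",cv2.resize(a,None,fx=4,fy=4,interpolation=cv2.INTER_CUBIC))
```

```text
[ 255  157   46   54 1715] [278.64023324 182.48571429] [ 517.31133007 -332.7877722    44.        ]
[ 511.65318075 -330.82951525   18.        ] [278.85801265 186.50036482] [284.25008707 172.76042889]
```

View pics/w4c.png

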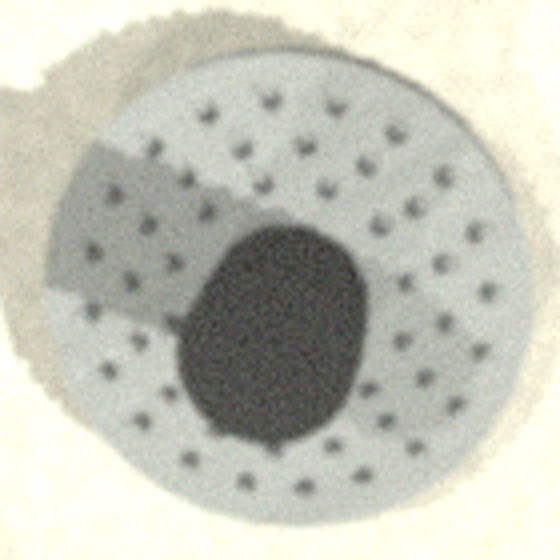

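```bash
python3 -m crank '[[0.0854,[0.003,-0.03,-0.03],0],[0.0854,[0.003,-0.042,-0.06],0],[0.0854,[0.003,-0.042,-0.1],0],[0.0854,[0.003,-0.042,-0.14],0],[0.0854,[0.003,-0.042,-0.175],0],[0.0854,[0.003,-0.042,-0.2],0],[0.0854,[0.003,-0.042,-0.21],0],[0.0854,[0.003,-0.042,-0.21],0],[0.0854,[0.003,-0.042,-0.21],0],[0.0854,[0.003,-0.042,-0.21],0]]' 20
python3 - <<'E'
from h import *
s=snap("wrist","w5"); print(ctrl.read_state()["tcp_pos"])
E
```

```text
clock: 3.4
tcp_pos: [517.5, -327.2, 34.9]
ee_rot: [0.281, 3.127, -0.002]
force: [-0.0, -0.2, 0.8]
finger_gap: 1.005
[ 517.35598617 -327.22357719   34.64923338]
```

View pics/w5.png

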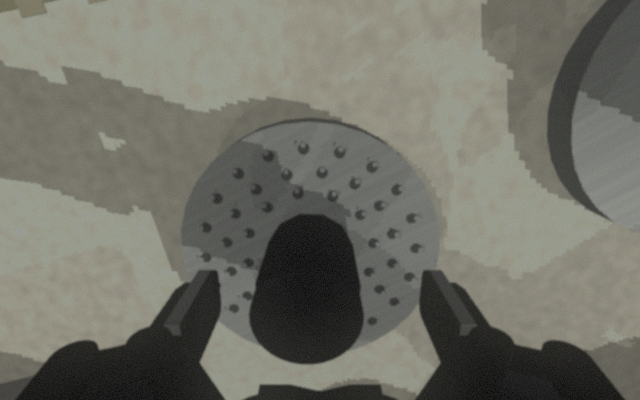

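Run:
```python
from h import *
w=load("w5")
print(onz(w,312,236,18),onz(w,306,305,70))
L,Rr,T=onz(w,181,240,18),onz(w,442,240,18),onz(w,312,120,18)
print(L,Rr,(L+Rr)/2,T)
```

```text
[ 508.26931487 -329.07930367   18.        ] [ 511.62396373 -330.73103387   70.        ]
[ 498.77630908 -394.50168775   18.        ] [ 521.99432631 -265.0814603    18.        ] [ 510.38531769 -329.79157403   18.        ] [ 452.20705345 -318.54834545   18.        ]
```

```bash
python3 -m crank '[[0.0854,[-0.003,-0.003,-0.005],0],[0.0854,[-0.003,-0.003,-0.005],0],[0.03,[-0.003,-0.003,-0.005],0],[0.03,[-0.003,-0.003,-0.005],0],[0.03,[-0.003,-0.003,-0.005],0],[0.03,[-0.003,-0.003,-0.005],0],[0.03,[-0.003,-0.003,-0.005],0],[0.03,[-0.003,-0.003,-0.005],0],[0.03,[-0.003,-0.003,-0.005],0],[0.03,[-0.003,-0.003,-0.005],0]]' 25
python3 - <<'E'
from h import *
s=snap("wrist","w6"); print(ctrl.read_state()["torque"])
E
```

```text
clock: 4.45
tcp_pos: [513.9, -330.2, 28.4]
ee_rot: [0.282, 3.128, -0.001]
force: [-1.1, -0.4, 6.0]
finger_gap: 0.486
[-0.29488484  0.13394609 -0.019703  ]
```

View pics/w6.png

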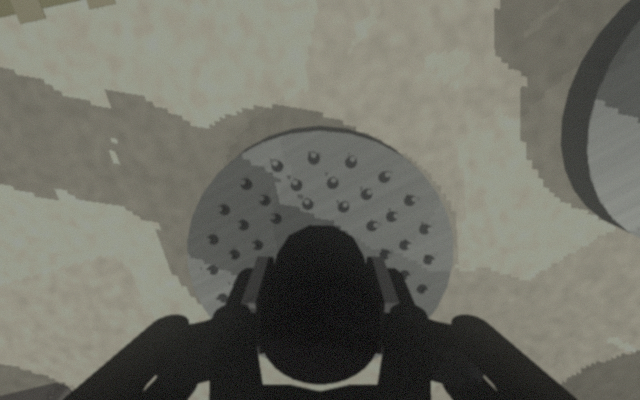

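```bash
python3 -m crank '[[0.03,[0,0,0.02],0],[0.03,[0,0,0.06],0],[0.03,[0,0,0.1],0],[0.03,[0,0.02,0.14],0],[0.03,[0,0.05,0.18],0],[0.03,[0,0.09,0.205],0],[0.03,[0,0.135,0.216],0.1],[0.03,[0.005,0.18,0.216],0.15],[0.03,[0.01,0.225,0.216],0.2],[0.03,[0.02,0.27,0.216],0.29]]'
python3 -m crank '[[0.03,[0,0.045,0],0],[0.03,[0,0.09,0],0],[0.03,[0,0.13,0],0],[0.03,[0,0.17,0],0],[0.03,[0,0.2,0],0],[0.03,[0,0.22,0],0],[0.03,[0,0.232,0],0],[0.03,[0,0.237,0],0],[0.03,[0,0.237,0],0],[0.03,[0,0.237,0],0]]'
python3 - <<'E'
from h import *
s=snap("wrist","w7"); snap("scene","s7"); print(ctrl.read_state()["ee_rot"],ctrl.read_state()["tcp_pos"])
E
```

```text
clock: 5.5
tcp_pos: [533.0, -58.0, 243.6]
ee_rot: [0.176, -3.135, -0.001]
force: [0.9, 0.0, -3.2]
finger_gap: 0.489
clock: 6.5
tcp_pos: [533.8, 176.2, 244.0]
ee_rot: [0.172, -3.137, 0.0]
force: [0.2, -0.6, -3.9]
finger_gap: 0.491
[ 1.71356339e-01 -3.13685907e+00  1.90065509e-04] [533.81124554 176.16032547 244.09805055]
```

View pics/w7.png

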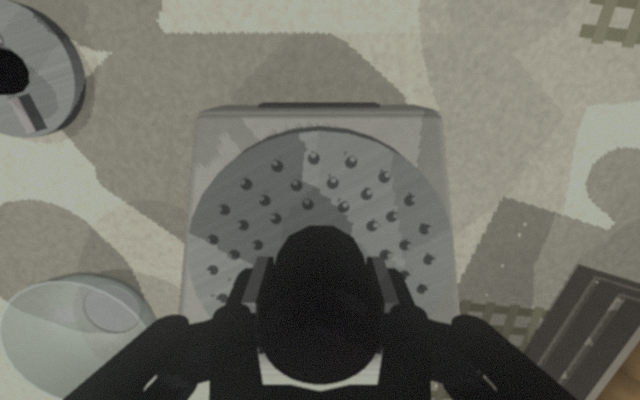

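View pics/s7.png

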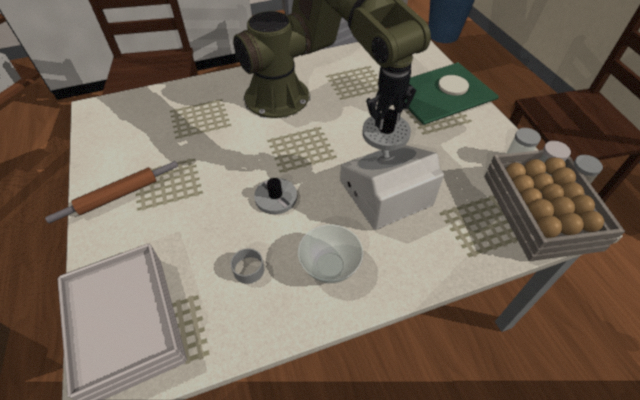

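```bash
python3 -m crank '[[0.03,[0.0015,0,-0.01],0],[0.03,[0.0015,0,-0.02],0],[0.03,[0.0015,0,-0.026],0],[0.03,[0.0015,0,-0.029],0],[0.03,[0.0015,0,-0.031],0],[0.03,[0.0015,0,-0.033],0],[0.03,[0.0015,0,-0.035],0],[0.03,[0.0015,0,-0.037],0],[0.03,[0.0015,0,-0.037],0],[0.03,[0.0015,0,-0.037],0]]'
python3 - <<'E'
from h import *
s=snap("scene","s8"); im=cv2.imread("pics/s8.png")
cv2.imwrite("pics/s8c.png",cv2.resize(im[80:220,320:460],None,fx=4,fy=4,interpolation=cv2.INTER_CUBIC))
E
```

```text
clock: 7.6
tcp_pos: [535.2, 177.0, 207.2]
ee_rot: [-0.173, 3.137, 0.0]
force: [0.1, -0.0, -2.8]
finger_gap: 0.489
```

View pics/s8c.png

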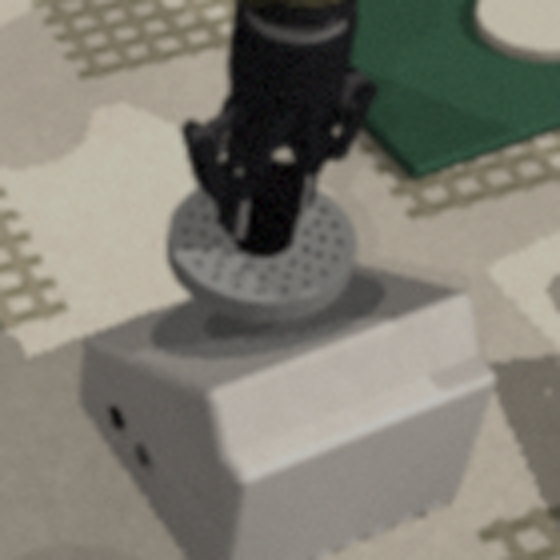

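```bash
python3 -m crank '[[0.03,[0,0,-0.0015],0],[0.03,[0,0,-0.003],0],[0.03,[-0.001,0,-0.003],0],[0.03,[-0.003,0,-0.003],0],[0.03,[-0.005,-0.0005,-0.003],0],[0.03,[-0.007,-0.001,-0.003],0],[0.03,[-0.009,-0.001,-0.0035],0],[0.03,[-0.011,-0.001,-0.004],0],[0.03,[-0.013,-0.0015,-0.0045],0],[0.03,[-0.013,-0.0015,-0.0045],0]]' 20
python3 - <<'E'
from h import *
s=snap("wrist","w9"); print(ctrl.read_state()["torque"]);s=snap("scene","s9"); im=cv2.imread("pics/s9.png")
cv2.imwrite("pics/s9c.png",cv2.resize(im[80:220,320:460],None,fx=4,fy=4,interpolation=cv2.INTER_CUBIC))
E
```

```text
clock: 8.65
tcp_pos: [522.7, 175.3, 203.1]
ee_rot: [-0.173, 3.134, -0.0]
force: [5.2, -1.7, -2.0]
finger_gap: 0.488
[-0.35919941 -0.91724248 -0.05831196]
```

View pics/s9c.png

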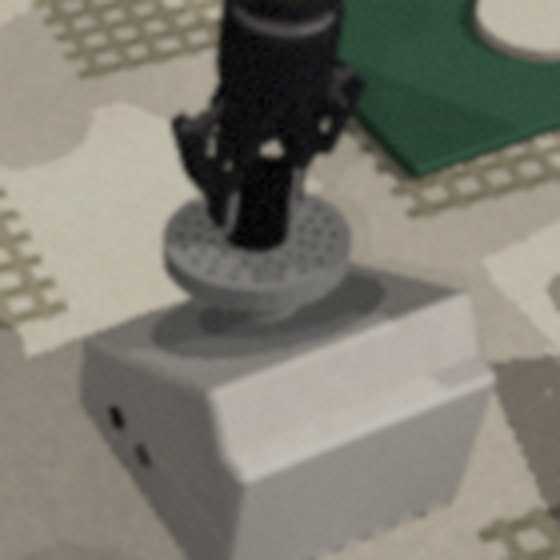

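View pics/w9.png

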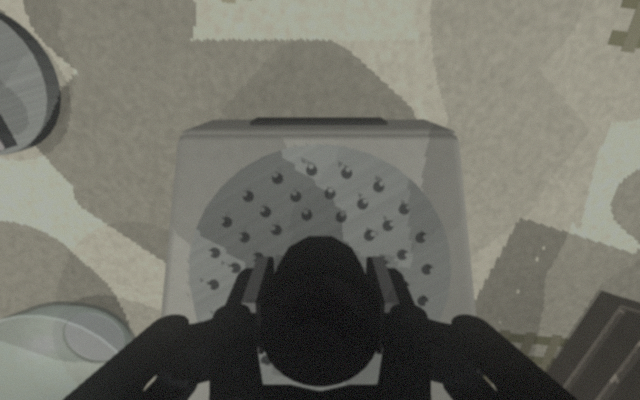

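```bash
python3 -m crank '[[0.03,[-0.002,0,-0.001],0],[0.03,[-0.004,-0.0005,-0.002],0],[0.03,[-0.006,-0.0005,-0.003],0],[0.03,[-0.008,-0.001,-0.004],0],[0.03,[-0.010,-0.001,-0.005],0],[0.03,[-0.012,-0.0015,-0.006],0],[0.03,[-0.0135,-0.0015,-0.007],0],[0.03,[-0.0135,-0.0015,-0.008],0],[0.03,[-0.0135,-0.0015,-0.008],0],[0.03,[-0.0135,-0.0015,-0.008],0]]' 20
python3 - <<'E'
from h import *
s=snap("wrist","w10"); print(ctrl.read_state()["torque"]);s=snap("scene","s10"); im=cv2.imread("pics/s10.png")
cv2.imwrite("pics/s10c.png",cv2.resize(im[80:220,320:460],None,fx=4,fy=4,interpolation=cv2.INTER_CUBIC))
E
```

```text
clock: 9.75
tcp_pos: [509.1, 173.9, 195.2]
ee_rot: [-0.173, 3.135, -0.0]
force: [2.6, -3.1, 3.3]
finger_gap: 0.491
[-0.61770229 -0.75221984 -0.11436932]
```

View pics/s10c.png

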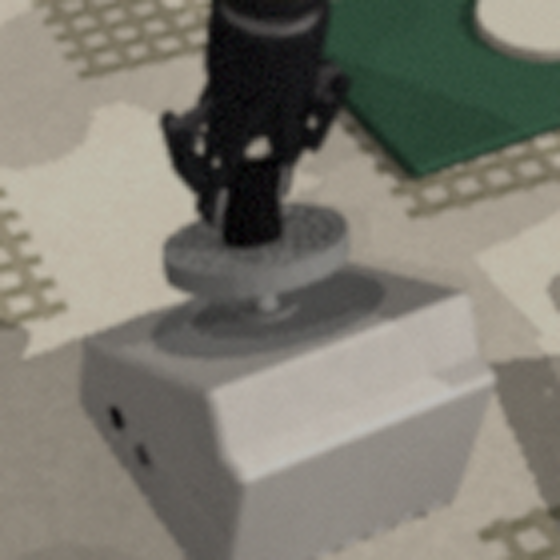

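View pics/w10.png

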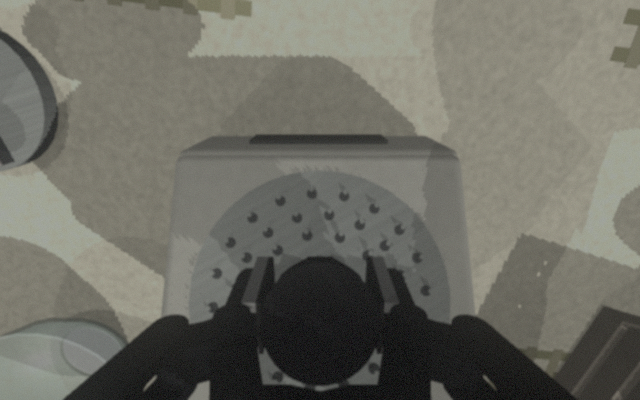

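```bash
python3 -m crank '[[0.03,[0.0016,0.0002,-0.0025],0],[0.03,[0.0032,0.0003,-0.005],0],[0.03,[0.0047,0.0005,-0.0076],0],[0.03,[0.0063,0.0007,-0.0102],0],[0.03,[0.0079,0.0009,-0.0127],0],[0.03,[0.0095,0.001,-0.0153],0],[0.03,[0.011,0.0012,-0.0178],0],[0.03,[0.0126,0.0014,-0.0204],0],[0.03,[0.0126,0.0014,-0.0204],0],[0.03,[0.0126,0.0014,-0.0204],0]]' 20
python3 - <<'E'
from h import *
s=snap("wrist","w11"); print(ctrl.read_state()["torque"]);s=snap("scene","s11"); im=cv2.imread("pics/s11.png")
cv2.imwrite("pics/s11c.png",cv2.resize(im[80:220,320:460],None,fx=4,fy=4,interpolation=cv2.INTER_CUBIC))
E
```

```text
clock: 10.85
tcp_pos: [520.8, 175.5, 174.3]
ee_rot: [0.173, -3.135, -0.0]
force: [-4.2, -2.5, 8.0]
finger_gap: 0.489
[-0.72918045  0.30299767 -0.18804414]
```

View pics/s11c.png

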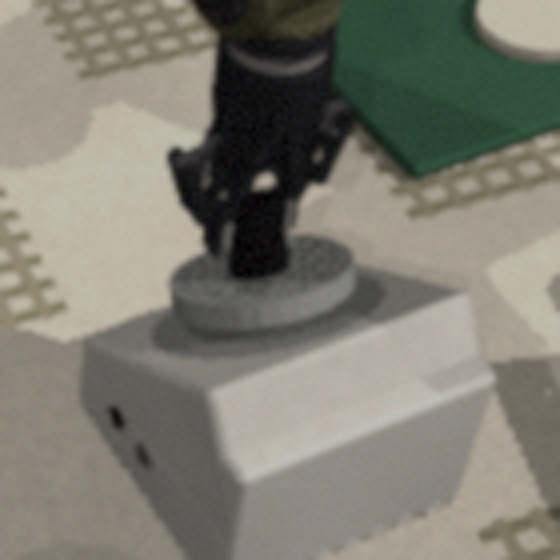

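View pics/w11.png

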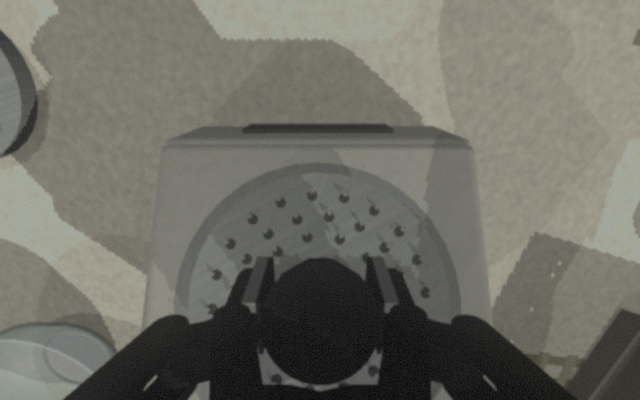

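```bash
python3 -m crank '[[0.03,[0.0005,0,-0.0008],0],[0.03,[0.001,0,-0.0016],0],[0.03,[0.0015,0,-0.0025],0],[0.03,[0.002,0,-0.0034],0],[0.03,[0.002,0,-0.0034],0],[0.03,[0.002,0,-0.0034],0],[0.03,[0.002,0,-0.0034],0],[0.03,[0.002,0,-0.0034],0],[0.03,[0.002,0,-0.0034],0],[0.03,[0.002,0,-0.0034],0]]' 20
```

```text
clock: 11.95
tcp_pos: [521.5, 175.9, 172.4]
ee_rot: [0.174, -3.133, -0.001]
force: [-25.3, -3.7, 29.4]
finger_gap: 0.484
```

```bash
python3 -m crank '[[0.03,[0,0,0.0005],0],[0.03,[0,0,0.0005],0],[0.03,[0,0,0.0005],-0.04],[0.03,[0,0,0.0005],-0.08],[0.03,[0,0,0.0005],-0.12],[0.03,[0,0,0.0005],-0.16],[0.03,[0,0,0.0005],-0.2],[0.03,[0,0,0.0005],-0.25],[0.03,[0,0,0.0005],-0.3],[0.03,[0,0,0.0005],-0.3]]' 40
python3 - <<'E'
from h import *
s=snap("wrist","w12"); r=ctrl.read_state(); print(r["torque"],r["force"])
E
```

```text
clock: 12.95
tcp_pos: [522.5, 179.4, 172.7]
ee_rot: [-0.296, -3.127, -0.011]
force: [-10.7, 22.7, 16.4]
finger_gap: 0.481
[4.4041976  1.47870969 0.57928193] [-9.82024759 22.34892487 17.39984969]
```

View pics/w12.png

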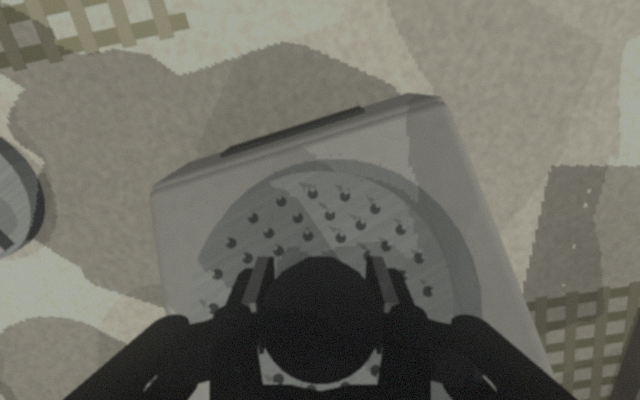

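```bash
python3 -m crank '[[0.052,[-0.001,0,0.0017],0],[0.052,[-0.001,0,0.0017],0],[0.052,[-0.001,0,0.0017],0],[0.043,[-0.001,0,0.0017],0],[0.043,[-0.001,0,0.0017],0],[0.043,[-0.001,0,0.0017],0.06],[0.043,[-0.001,0,0.0017],0.12],[0.043,[-0.001,0,0.0017],0.18],[0.043,[-0.001,0,0.0017],0.24],[0.043,[-0.001,0,0.0017],0.3]]' 20
python3 - <<'E'
from h import *
s=snap("wrist","w13"); r=ctrl.read_state(); print(r["torque"],r["force"])
E
```

```text
clock: 14.0
tcp_pos: [522.2, 175.1, 172.7]
ee_rot: [0.176, -3.136, 0.001]
force: [-0.2, -0.5, 0.2]
finger_gap: 0.504
[-0.08091925  0.00498226 -0.0225137 ] [ 0.10571883 -0.05255998 -0.48723547]
```

View pics/w13.png

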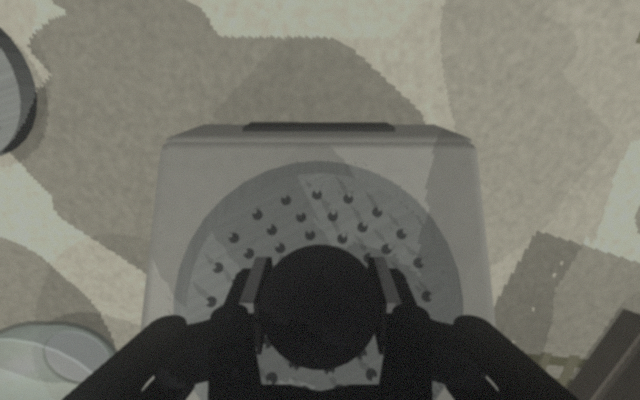

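```bash
python3 -m crank '[[0.043,[0,0,0],0.05],[0.043,[0,0,0],0.1],[0.043,[0,0,0],0.15],[0.043,[0,0,0],0.2],[0.043,[0,0,0],0.25],[0.043,[0,0,0],0.3],[0.043,[0,0,0],0.34],[0.043,[0,0,0],0.34],[0.043,[0,0,0],0.34],[0.043,[0,0,0],0.34]]' 20
python3 - <<'E'
from h import *
s=snap("wrist","w14"); r=ctrl.read_state(); print(r["torque"],r["force"])
E
```

```text
clock: 15.05
tcp_pos: [522.4, 171.0, 173.9]
ee_rot: [0.694, -3.062, 0.011]
force: [-9.9, -33.4, 16.6]
finger_gap: 0.503
[-6.29929413  1.12145147 -1.18296053] [ -9.95806139 -33.65671791  16.33057741]
```

View pics/w14.png

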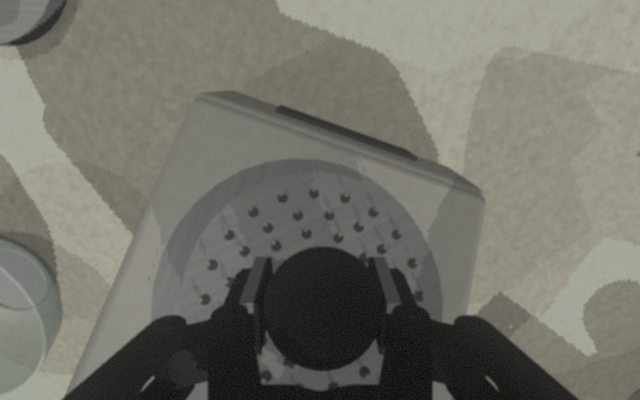

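```bash
python3 -m crank '[[0.056,[0,0,0],0],[0.056,[0,0,0],0],[0.056,[0,0,0],-0.14],[0.056,[0,0,0],-0.28],[0.056,[0,0,0],-0.42],[0.056,[0,0,0],-0.56],[0.056,[0,0,0],-0.62],[0.056,[0,0,0],-0.62],[0.043,[0,0,0],-0.62],[0.043,[0,0,0],-0.62]]' 20
python3 - <<'E'
from h import *
s=snap("wrist","w15"); r=ctrl.read_state(); print(r["torque"],r["force"])
E
```

```text
clock: 16.1
tcp_pos: [522.4, 175.6, 173.3]
ee_rot: [0.264, 3.13, 0.001]
force: [-0.4, 0.5, 3.3]
finger_gap: 0.533
[0.25452075 0.09974248 0.05257506] [-0.94325884  2.18254753  3.59903891]
```

View pics/w15.png

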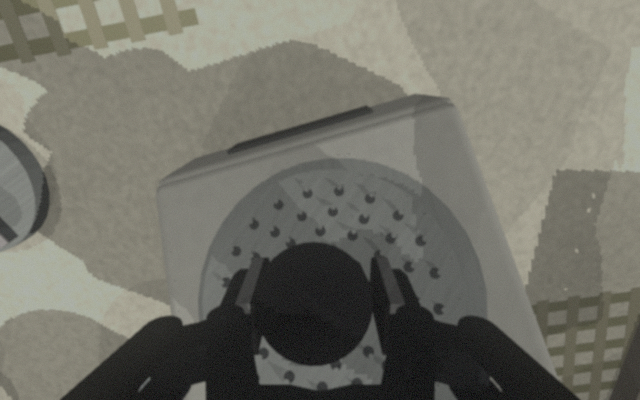

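```bash
cat > hk.py <<'E'
from h import *
def chk(fn):
    w=load(fn); n=np.array([-.527,-.058,.848]); seat=np.array([556.3,178.8,142.8])
    return [(h,proj(w,seat+(h+70)*n).round(1).tolist()) for h in (11,0)]
E
python3 - <<'E'
from hk import *
for f in ("w11","w13","w14","w15"): print(f,chk(f))
E
```

```text
w11 [(11, [317.4, 303.0]), (0, [317.6, 301.5])]
w13 [(11, [319.2, 302.4]), (0, [319.2, 300.8])]
w14 [(11, [337.9, 305.1]), (0, [331.7, 302.7])]
w15 [(11, [310.0, 302.2]), (0, [315.0, 300.1])]
```

Run:
```python
from hk import *
s=snap("scene","s15"); im=cv2.imread("pics/s15.png"); i0=cv2.imread("pics/s11.png")
a=np.hstack([cv2.resize(x[110:200,345:445],None,fx=4,fy=4,interpolation=cv2.INTER_CUBIC) for x in (i0,im)])
cv2.imwrite("pics/s15c.png",a)
n=np.array([-.527,-.058,.848]); seat=np.array([556.3,178.8,142.8])
xs=np.array([.843,.093,.53]); 
for h in (0,11): print([proj(s,seat+h*n+65*v).round(1) for v in (xs,-xs)])
```

```text
[array([398.6, 160.7]), array([375.1, 152.8])]
[array([397.9, 156.9]), array([374.4, 149.3])]
```

View pics/s15c.png

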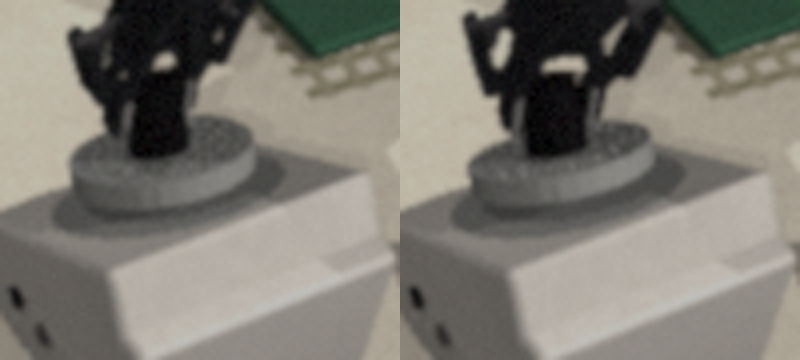

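```bash
python3 -m crank '[[0.043,[0,0,0],0.08],[0.043,[0,0,0],0.16],[0.043,[0,0,0],0.22],[0.043,[0,0,0],0.28],[0.043,[0,0,0],0.34],[0.043,[0,0,0],0.4],[0.043,[0,0,0],0.46],[0.043,[0,0,0],0.52],[0.043,[0,0,0],0.58],[0.056,[0,0,0],0.58]]' 20
python3 - <<'E'
from h import *
s=snap("wrist","w16"); s=snap("scene","s16"); im=cv2.imread("pics/s16.png"); i0=cv2.imread("pics/w16.png")
a=np.hstack([cv2.resize(im[110:200,345:445],None,fx=4,fy=4,interpolation=cv2.INTER_CUBIC),cv2.resize(i0[100:400,100:500],(400,300))[:,:] if 0 else cv2.resize(i0[130:400,140:500],(400,360))])
cv2.imwrite("pics/s16c.png",a)
E
```

```text
clock: 17.2
tcp_pos: [522.4, 174.0, 173.1]
ee_rot: [0.642, -3.075, 0.002]
force: [0.2, 0.1, -0.2]
finger_gap: 0.648
```

View pics/s16c.png

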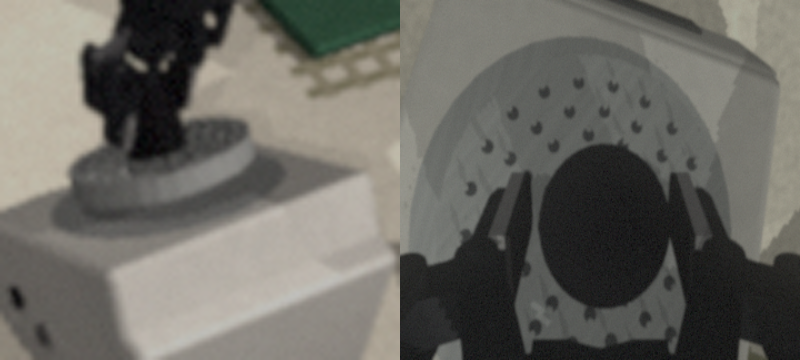

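```bash
python3 -m crank '[[0.056,[0,0,0],-0.14],[0.056,[0,0,0],-0.28],[0.056,[0,0,0],-0.42],[0.056,[0,0,0],-0.56],[0.056,[0,0,0],-0.6],[0.043,[0,0,0],-0.6],[0.043,[0,0,0],-0.6],[0.043,[0,0,0],-0.6],[0.043,[0,0,0],-0.52],[0.043,[0,0,0],-0.44]]' 20
python3 -m crank '[[0.043,[0,0,0],0.06],[0.043,[0,0,0],0.12],[0.043,[0,0,0],0.18],[0.043,[0,0,0],0.24],[0.043,[0,0,0],0.3],[0.043,[0,0,0],0.36],[0.043,[0,0,0],0.42],[0.043,[0,0,0],0.46],[0.056,[0,0,0],0.46],[0.056,[0,0,0],0.46]]' 20
cat > look.py <<'E'
import sys
from h import *
k=sys.argv[1]
s=snap("wrist","w"+k); s=snap("scene","s"+k); im=cv2.imread(f"pics/s{k}.png"); i0=cv2.imread(f"pics/w{k}.png")
a=np.hstack([cv2.resize(im[110:200,345:445],None,fx=4,fy=4,interpolation=cv2.INTER_CUBIC),cv2.resize(i0[130:400,140:500],(400,360))])
cv2.imwrite(f"pics/s{k}c.png",a)
E
python3 look.py 17
```

```text
clock: 18.3
tcp_pos: [522.4, 175.4, 173.3]
ee_rot: [0.041, 3.141, -0.0]
force: [0.4, -1.5, 2.7]
finger_gap: 0.511
clock: 19.3
tcp_pos: [522.2, 175.3, 172.8]
ee_rot: [0.671, -3.069, -0.0]
force: [-0.1, -0.0, -0.6]
finger_gap: 0.657
```

View pics/s17c.png

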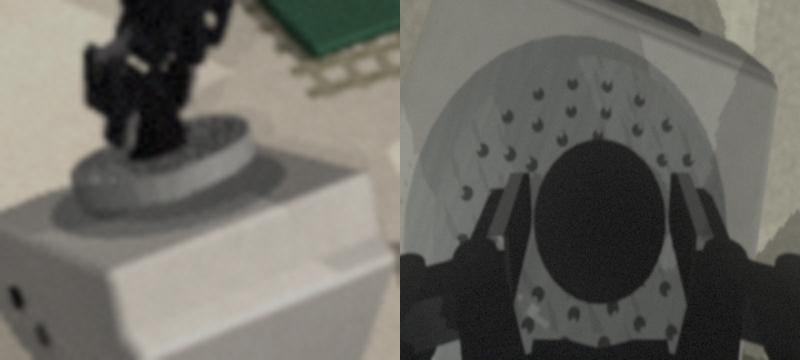

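```bash
cat > teeth.py <<'E'
from h import *
import sys
n=np.array([-.527,-.058,.848]); seat=np.array([556.3,178.8,142.8]); xs=np.array([.843,.093,.53]); ys=np.cross(n,xs)
def teeth(fn,h=11):
    w=load(fn); g=cv2.cvtColor(w["color"],cv2.COLOR_RGB2GRAY).astype(np.float32)
    bl=cv2.GaussianBlur(g,(0,0),8); m=((bl-cv2.GaussianBlur(g,(0,0),1))>10).astype(np.uint8)
    nn,l,st,ce=cv2.connectedComponentsWithStats(m); out=[]
    for i in range(1,nn):
        if 20<st[i][4]<140 and max(st[i][2:4])<16:
            o,d=ray(w,*ce[i]); P=seat+(h+19)*n; q=o+d*((P-o)@n)/(d@n)-P
            r=np.hypot(q@xs,q@ys)
            if r<63: out.append((round(np.degrees(np.arctan2(q@ys,q@xs)),1),round(r,1)))
    return sorted(out)
for f in sys.argv[1:]: print(f,teeth(f))
E
python3 teeth.py w11 w13 w15 w16 w17
```

```text
w11 [(np.float64(-176.0), np.float64(52.3)), (np.float64(-169.1), np.float64(30.4)), (np.float64(-164.1), np.float64(40.8)), (np.float64(-157.5), np.float64(52.3)), (np.float64(-140.7), np.float64(40.9)), (np.float64(-138.9), np.float64(52.4)), (np.float64(-137.8), np.float64(30.5)), (np.float64(-120.4), np.float64(52.5)), (np.float64(-117.6), np.float64(41.2)), (np.float64(-102.2), np.float64(52.7)), (np.float64(-28.4), np.float64(42.0)), (np.float64(37.7), np.float64(42.2)), (np.float64(92.9), np.float64(53.5)), (np.float64(110.5), np.float64(53.5)), (np.float64(126.4), np.float64(42.0)), (np.float64(128.7), np.float64(53.3)), (np.float64(146.9), np.float64(53.0)), (np.float64(149.0), np.float64(41.3)), (np.float64(159.3), np.float64(30.9)), (np.float64(165.3), np.float64(52.5)), (np.float64(172.6), np.float64(40.8))]
w13 [(np.float64(-178.3), np.float64(51.8)), (np.float64(-170.8), np.float64(31.1)), (np.float64(-166.2), np.float64(40.9)), (np.float64(-160.0), np.float64(52.0)), (np.float64(-143.5), np.float64(41.2)), (np.float64(-141.8), np.float64(52.3)), (np.float64(-140.1), np
[... 2622 characters left out ...]
p.float64(-138.4), np.float64(51.8)), (np.float64(-131.2), np.float64(41.4)), (np.float64(-120.6), np.float64(52.0)), (np.float64(-113.8), np.float64(31.7)), (np.float64(-109.2), np.float64(41.6)), (np.float64(-102.8), np.float64(52.3)), (np.float64(-85.1), np.float64(52.6)), (np.float64(-23.9), np.float64(32.1)), (np.float64(-19.2), np.float64(41.9)), (np.float64(6.2), np.float64(32.4)), (np.float64(48.6), np.float64(42.8)), (np.float64(59.2), np.float64(54.0)), (np.float64(70.6), np.float64(42.9)), (np.float64(131.1), np.float64(53.0)), (np.float64(138.4), np.float64(41.9)), (np.float64(149.2), np.float64(52.4)), (np.float64(161.0), np.float64(41.3)), (np.float64(167.4), np.float64(52.0))]
```

```bash
python3 -m crank '[[0.056,[0,0,0],-0.14],[0.056,[0,0,0],-0.28],[0.056,[0,0,0],-0.42],[0.056,[0,0,0],-0.56],[0.056,[0,0,0],-0.62],[0.042,[0,0,0],-0.62],[0.042,[0,0,0],-0.62],[0.042,[0,0,0],-0.62],[0.0425,[0,0,0],-0.54],[0.0425,[0,0,0],-0.46]]' 20
python3 -m crank '[[0.0425,[0,0,0],0.06],[0.0425,[0,0,0],0.12],[0.0425,[0,0,0],0.18],[0.0425,[0,0,0],0.24],[0.0425,[0,0,0],0.3],[0.0425,[0,0,0],0.36],[0.0425,[0,0,0],0.42],[0.0425,[0,0,0],0.48],[0.056,[0,0,0],0.48],[0.056,[0,0,0],0.48]]' 20
python3 look.py 18; python3 teeth.py w18 | sed 's/np.float64//g'
```

```text
clock: 20.4
tcp_pos: [522.4, 175.5, 173.3]
ee_rot: [0.04, 3.141, 0.0]
force: [-0.8, -0.7, 1.5]
finger_gap: 0.496
clock: 21.4
tcp_pos: [522.3, 175.3, 172.9]
ee_rot: [-0.702, 3.062, 0.0]
force: [0.2, 0.2, 0.4]
finger_gap: 0.66
w18 [((-173.8), (51.7)), ((-157.4), (41.2)), ((-155.8), (51.8)), ((-154.3), (31.5)), ((-137.7), (51.9)), ((-135.0), (41.2)), ((-124.3), (31.5)), ((-119.8), (52.0)), ((-112.9), (41.4)), ((-102.0), (52.2)), ((-84.2), (52.4)), ((-60.6), (41.1)), ((-34.2), (31.7)), ((-5.0), (32.2)), ((45.0), (42.6)), ((60.1), (54.1)), ((67.0), (43.0)), ((131.7), (53.2)), ((134.7), (42.0)), ((149.8), (52.5)), ((157.1), (41.6)), ((168.0), (51.9)), ((180.0), (41.0))]
```

View pics/s18c.png

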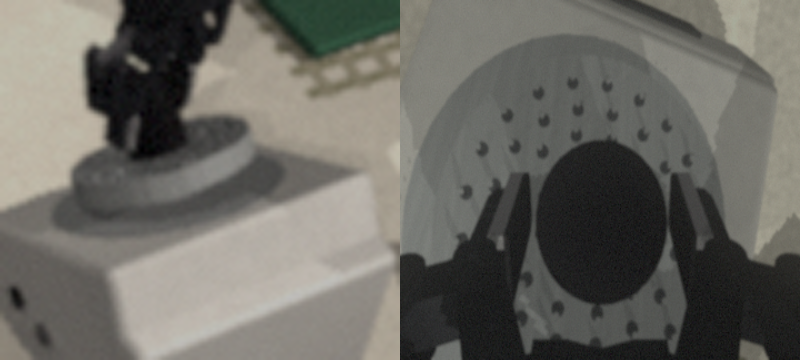

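```bash
python3 -m crank '[[0.056,[0,0,0],-0.14],[0.056,[0,0,0],-0.28],[0.056,[0,0,0],-0.42],[0.056,[0,0,0],-0.56],[0.056,[0,0,0],-0.64],[0.041,[0,0,0],-0.64],[0.041,[0,0,0],-0.64],[0.041,[0,0,0],-0.64],[0.0425,[0,0,0],-0.56],[0.0425,[0,0,0],-0.48]]' 20
python3 -m crank '[[0.0425,[0,0,0],0.06],[0.0425,[0,0,0],0.12],[0.0425,[0,0,0],0.18],[0.0425,[0,0,0],0.24],[0.0425,[0,0,0],0.3],[0.0425,[0,0,0],0.36],[0.0425,[0,0,0],0.42],[0.0425,[0,0,0],0.48],[0.056,[0,0,0],0.48],[0.056,[0,0,0],0.48]]' 20
python3 look.py 19; python3 teeth.py w19 | sed 's/np.float64//g'
```

```text
clock: 22.5
tcp_pos: [522.6, 175.5, 173.4]
ee_rot: [0.038, 3.14, 0.0]
force: [0.7, -1.7, 3.5]
finger_gap: 0.502
clock: 23.5
tcp_pos: [522.3, 175.3, 172.8]
ee_rot: [0.703, -3.062, -0.0]
force: [-0.3, 0.6, -0.0]
finger_gap: 0.657
w19 [((-172.7), (48.3)), ((-165.0), (38.4)), ((-154.6), (49.1)), ((-145.8), (29.7)), ((-142.4), (39.2)), ((-136.8), (49.8)), ((-120.2), (40.0)), ((-119.1), (50.5)), ((-117.0), (30.7)), ((-101.6), (51.2)), ((-98.6), (40.8)), ((-83.8), (51.6)), ((-30.3), (31.6)), ((-11.7), (41.0)), ((-2.2), (31.6)), ((32.5), (40.0)), ((54.7), (39.4)), ((57.5), (49.6)), ((75.1), (48.7)), ((148.8), (37.5)), ((150.3), (47.6)), ((168.9), (47.9)), ((172.0), (37.8))]
```

View pics/s19c.png

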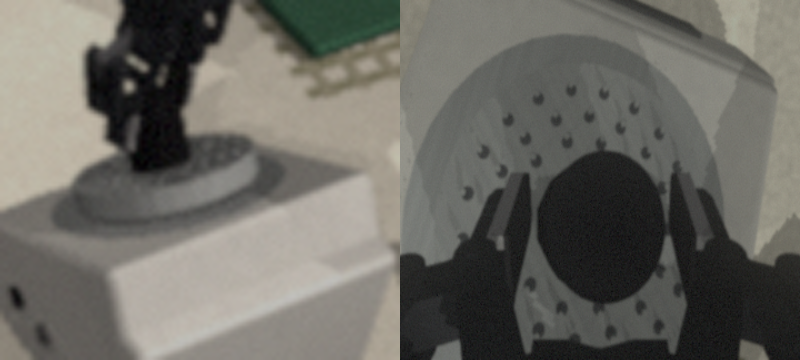

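Run:
```python
import sys; sys.argv=["x"]
from teeth import *
for f in("w18","w19"):
  for h in (11,4,2,0,-2):
    T=teeth(f,h); 
    o=np.array([r for a,r in T if r>46 and r<60]); aa=np.array([a for a,r in T if 46<r<60])
    A=np.c_[np.ones(len(o)),np.cos(np.radians(aa)),np.sin(np.radians(aa))]; print(f,h,np.linalg.lstsq(A,o,rcond=None)[0].round(2))
print([ (float(a),float(r)) for a,r in teeth("w19",0)])
```

```text
w18 11 [53.06  1.08  0.7 ]
w18 4 [55.17  1.3   1.8 ]
w18 2 [53.39 -1.45  0.53]
w18 0 [52.82 -3.02  0.47]
w18 -2 [51.52 -4.   -1.39]
w19 11 [49.91  1.74 -1.62]
w19 4 [51.91  1.95 -0.58]
w19 2 [52.49  1.98 -0.3 ]
w19 0 [5.302e+01 2.000e+00 1.000e-02]
w19 -2 [53.59  2.07  0.31]
[(-174.6, 51.0), (-167.3, 40.3), (-156.2, 51.2), (-148.3, 30.5), (-144.2, 40.4), (-138.0, 51.6), (-121.2, 41.0), (-119.8, 52.0), (-118.1, 31.0), (-101.8, 52.6), (-98.7, 41.6), (-83.4, 53.2), (-27.6, 32.9), (-9.4, 43.4), (0.7, 33.7), (34.3, 43.5), (55.8, 43.4), (58.3, 54.2), (75.4, 53.4), (146.6, 40.6), (148.5, 51.3), (167.0, 51.1), (169.6, 40.2)]
```

```bash
python3 -m crank '[[0.056,[0,0,0],-0.14],[0.056,[0,0,0],-0.28],[0.056,[0,0,0],-0.42],[0.056,[0,0,0],-0.56],[0.03,[0,0,0],-0.56],[0.03,[0,0,0],-0.56],[0.03,[0,0,0],-0.56],[0.03,[0.0005,0,-0.0008],-0.56],[0.03,[0.001,0,-0.0017],-0.56],[0.03,[0.001,0,-0.0017],-0.56]]' 20
python3 look.py 20
python3 - <<'E'
import sys; sys.argv=["x"]
from teeth import *
T=teeth("w20",0);print([ (float(a),float(r)) for a,r in T])
E
```

```text
clock: 24.6
tcp_pos: [522.6, 175.9, 172.8]
ee_rot: [-0.168, -3.136, -0.001]
force: [-16.4, -0.9, 20.5]
finger_gap: 0.511
[(-178.7, 31.8), (-173.8, 52.7), (-166.7, 41.8), (-155.8, 52.9), (-144.1, 41.9), (-137.7, 52.9), (-120.0, 53.3), (-98.2, 37.5), (-53.8, 42.2), (-31.9, 42.0), (-9.5, 41.7), (13.2, 41.5), (30.3, 31.7), (67.6, 36.4), (75.1, 27.9), (78.2, 52.7), (96.0, 52.7), (103.8, 41.9), (114.1, 52.7), (125.9, 41.7), (132.1, 52.7), (148.3, 41.6), (150.1, 52.7), (151.1, 31.5), (168.2, 52.7), (171.0, 41.7)]
```

View pics/s20c.png

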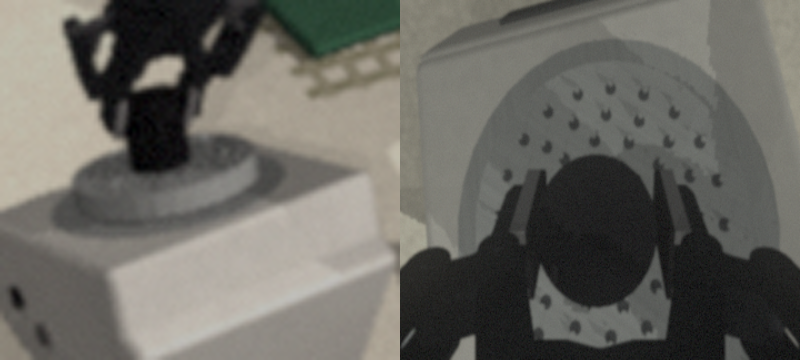

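```bash
python3 -m crank '[[0.03,[-0.001,0,0.0017],0],[0.07,[-0.001,0,0.0017],0],[0.07,[-0.001,0,0.0017],0],[0.07,[-0.001,0,0.0017],0],[0.07,[-0.006,0,0.01],0],[0.07,[-0.014,0,0.025],0],[0.07,[-0.025,0,0.05],0],[0.07,[-0.035,0,0.08],0],[0.07,[-0.04,0,0.11],0],[0.07,[-0.04,0,0.13],0]]' 20
python3 look.py 21
python3 - <<'E'
import sys; sys.argv=["x"]
from teeth import *
for h in (0,11):
  T=teeth("w21",h);print([ (float(a),float(r)) for a,r in T if r>45])
snap("top","t21")
E
```

```text
clock: 25.7
tcp_pos: [482.7, 175.5, 304.2]
ee_rot: [0.172, 3.134, 0.001]
force: [-0.3, 0.0, -0.2]
finger_gap: 0.821
[(-154.4, 53.4), (-136.5, 54.0), (-119.2, 53.9), (-101.3, 53.9), (-83.5, 53.9), (-66.2, 53.8), (-48.4, 53.7), (-30.7, 53.3), (-12.7, 52.8), (5.4, 52.4), (23.5, 52.2), (42.0, 51.4), (60.5, 51.4), (78.5, 51.4), (97.2, 51.7), (115.8, 52.0), (133.9, 52.1), (152.1, 52.3), (170.1, 52.8)]
[(-154.7, 50.3), (-136.3, 50.8), (-118.6, 50.8), (-100.3, 51.1), (-82.3, 51.4), (-64.8, 51.7), (-47.0, 52.0), (-29.4, 52.0), (-11.6, 51.9), (6.2, 51.8), (23.9, 51.7), (41.8, 51.0), (59.9, 50.8), (77.5, 50.6), (95.9, 50.6), (114.3, 50.5), (132.4, 50.2), (150.7, 50.0), (169.0, 50.1)]
```

View pics/w21.png

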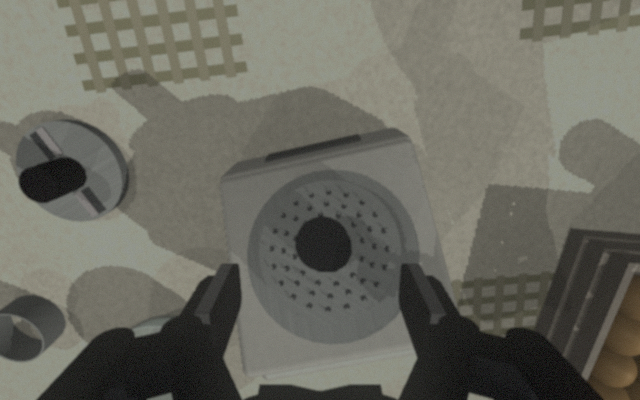

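View pics/s21.png

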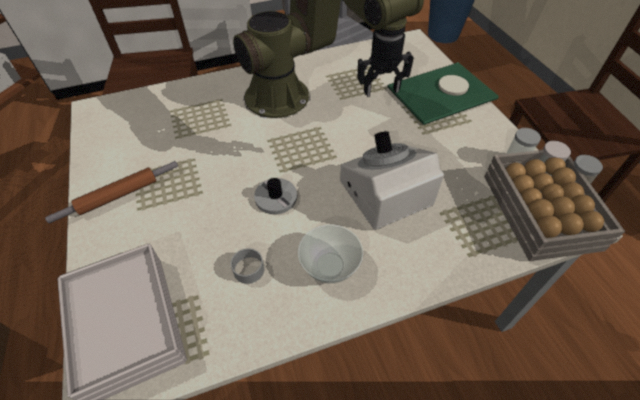

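Run:
```python
from h import *
a=np.hstack([cv2.resize(cv2.imread(f"pics/{x}.png")[110:200,345:445],None,fx=4,fy=4,interpolation=cv2.INTER_CUBIC) for x in("s15","s21")])
cv2.imwrite("pics/cmp21.png",a)
```

```text
(no output)
```

View pics/cmp21.png

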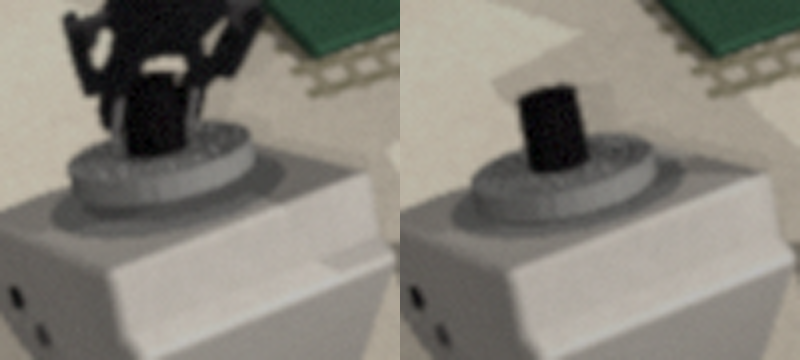

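Run:
```python
from h import *
s=load("s21");n=np.array([-.527,-.058,.848]); seat=np.array([556.3,178.8,142.8])
for h in (0,3,11): print(h,proj(s,seat+(h+70)*n))
a=load("s11")["color"];
for f in("s11","s15","s18","s19","s21"):
    g=load(f)["color"].mean(2); c=g[145:175,380:392].mean(1); d=np.diff(c); print(f,c[8:22].round(0))
t0,t1=load("top0"),load("t21")
for nm,sl in (("slicer",np.s_[220:280,330:390]),("bowl/cutter",np.s_[115:190,295:425])):
    print(nm,np.abs(t0["color"][sl].astype(int)-t1["color"][sl]).mean())
```

```text
0 [381.78462519 133.11579587]
3 [381.58747218 132.08902157]
11 [381.05990901 129.34146886]
s11 [ 94. 101. 106. 109. 109. 109. 108. 104.  93.  76.  71.  79.  89.  96.]
s15 [104. 112. 116. 116. 114. 112. 104.  88.  76.  74.  77.  82.  90.  95.]
s18 [ 96. 108. 112. 113. 112. 110. 104.  91.  80.  76.  76.  81.  89.  95.]
s19 [ 62.  70.  78.  94. 108. 111. 113. 114. 112. 105.  93.  83.  86.  94.]
s21 [ 71.  86.  90.  93.  98. 106. 109. 110. 110. 109. 102.  90.  85.  91.]
slicer 10.871944444444445
bowl/cutter 11.603145299145298
```

Run:
```python
from h import *
for f in("top0","t21"):
    S=load(f); m=(S["color"].max(2)<45).astype(np.uint8); n,l,st,ce=cv2.connectedComponentsWithStats(m)
    print(f,[ce[i].round(1).tolist() for i in range(1,n) if st[i][4]>100 and 340<ce[i][0]<380 and 230<ce[i][1]<270])
print(ctrl.close_job())
```

```text
top0 [[360.5, 249.4]]
t21 [[360.4, 249.2]]
the job is handed in; nothing more can be done
None
```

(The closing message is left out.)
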